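Put the slim chopping board away in the slotted holder

ROBOT

A 6-joint arm with a two-finger parallel gripper is mounted at the origin on a cart in front of the work surface, level with it; the furniture and walls round the work are solid. World frame = base frame: x ahead of the robot, y to its left, z up, the work surface at z = 0. Lengths are in m, angles in degrees, forces in N, time in s.
With the tool pointing down it reaches from about 0.3 to 0.75 m from the base axis. Payload 8.5 kg.
Tool frame: the origin (TCP) lies on the mounting face of the last link; the fingertips stand tip_extent ahead of it and the grasp point (between the pads) lies 155 mm ahead of it (tip_extent is the distance from the TCP to the fingertips, in m); z points along the fingers, y is the line along which they close (so a half turn about z gives the same grasp; the last joint's range is limited). The gripper opens to 85 mm and grips with 20 to 120 N. Pads are 22 mm wide; open, the fingers measure 114 mm over their backs; the gripper's body (76 mm by 85 mm) begins 54 mm behind the grasp point. The pads swing forward as they close: fully open they stand 13 mm farther back than shut.
Start: joints at [52.58, 21.807, 74.336, -0, 83.858, -12.336], TCP at [0.233, 0.498, 0.405] pointing down, gripper open.
Joint ranges: [-178.18, 178.18], [-50.72, 133.34], [12.68, 142.11], [-81.47, 261.47], [9.98, 163.14], [-165.26, 165.26]. Speed limits (degrees/s): [136.94, 136.94, 180, 180, 180, 180].

INTERFACE

Orientations are given as a 3x3 rotation matrix whose columns are the frame's x, y, z axes.
In Python, from rig import observe, get_image, camera_params, close_job, tip_extent gives the robot as it stands.
- The arm moves only by the shell command python3 -m creep 'ROWS' [FORCE]. ROWS is JSON, a list of rows, each an object with "jaw": the gripper's target within -1 to 1 (shut at 1, half-way at 0, fully open at -1); "travel": the shift along the world's x, y, z in mm, a list of three; "roll": the turn about the world's z in rad. A call has 1 to 12 rows; each row is the pose to reach, as a shift and turn from the pose commanded when the call began; what a row does not reach only later rows make up. A row lasts 1/10 s, in which the tool goes at most 50 mm and 8.59 degrees, less where a joint would pass 70% of its speed; a pose out of reach is approached as far as the arm can. A call with a gripper value outside its range is refused whole. The fingers move at their own pace and stop on an object; FORCE is the grip in N (left out, the last holds). Time passes only in rows, so rows that repeat a pose let the fingers close. It gives the time, the measured TCP pose, the force, the opening and the grip force at its end, in the units of the state.
- observe(): the state, without advancing time (a new reading comes with each control period).
- get_image(name): name is "scene" or "side" or "wrist"; returns (picture, depth): 420x560x3 uint8, red, green, blue; 420x560 float32, m along the optical axis (not along the pixel's ray), 0 where there is no reading.
- camera_params(name): a dict with "mtx" (3x3 intrinsics, pixels), "dist_coeffs" ([k1, k2, p1, p2, k3] as OpenCV has them; the pictures are not rectified), "extrinsics" (4x4, takes a point from camera to world coordinates). Camera axes: x right, y down, z forward; pixel columns grow to the right and rows downward; lengths in m; the calibration is good to about 2 mm. A picture is of the moment at which its call begins: read the wrist's pose just before it. camera_params takes no time and is no camera call; for the wrist camera it gives the pose at the moment of the call.
- close_job(): hands the job in; it is judged then, once.
The state is a dict: "time_s": time; "q": joint angles; "qvel": joint speeds; "joint_efforts": joint torques, N m; "position": TCP position; "tool_rot": TCP orientation; "ft_force": force on the tool from outside, world axes, zero at the start; "wrist_torque": the same for the moment, N m; "grip_width": finger opening in m; "gripper_force": force on a finger pad.
Only numpy, scipy, OpenCV 4.12 (cv2) and the standard library are available. Lean on these libraries where they do the work, as an engineer would, in place of code of your own. Each camera call takes 0.05 s, during which the arm holds its last target. There are 200 camera calls.

TASK

Put the slim chopping board away: lift it out of the wooden drying rack, thread it upright down the empty slot of the wooden board holder and press it past the spring, fully home on the holder's floor, so that it stands as low as its twin in the other slot. Feel your way in gently and never force it, and leave the thick board and everything else where they stand.

Things in the scene. Friction and masses are not known exactly. Their poses are not given: they have to be found in the camera images.
- slim_board: Slim light-wood chopping board standing upright in the rack, 120 wide x 10 thick x 150 tall mm, corners rounded at 12 mm, 0.14 to 0.27 kg. Origin: middle of its lower edge. Its x axis runs along the 120 mm width, y through the 10 mm thickness, z up.
- thick_board: Thicker light-wood board in the rack's other outer gap, 120 wide x 17 thick x 160 tall mm, axes and origin as for the slim board; it stays there. Which gap holds which board differs from start to start; they stand about 60 mm apart, middle to middle.
- rack: Low wooden drying rack, 95 x 150 mm, fixed. Two rails along its y axis at x = +-38 mm, tops 24 mm above the worktop, carry the boards' lower edges; upright 8 mm dowels stand on them at y = +-15 and +-45 mm, up to 95 mm above the worktop, so gaps are 22 mm wide and the outer ones centred at y = +-30 mm. Boards may lean a few degrees. Origin: middle of its underside, z up.
- holder: Wooden board holder, closed box with vents, 170 (x) x 140 (y) x 142 (z) mm, fixed to the worktop, may stand left or right of the robot. Origin: middle of its underside, z up. Two grey-framed slots in its top run along its x axis: the one at y = +35 mm holds the slim board's twin, fully home, its top edge 18 mm above the frames; the one at y = -35 mm is empty.
- slot_middle (a point): Nominal middle of the empty slot, level with the top of its grey frame (142 mm up). Slot 124 mm long (holder's x), 12.4 mm wide (its y), lips rounded at 1 mm, walls 42 mm deep. The frame (148 x 52 mm) floats: it starts anywhere within 9 mm of nominal along the holder's y, held by about 4 N of friction. This point does NOT follow it: feel or look for the slot.
- slot_spring (a point): Nominal place of the spring in the empty slot, 22 mm below the frame's top: a steel leaf 50 mm long in the slot's +y wall, 8 to 34 mm below the top, reaching 2.5 mm into the slot. A board meets a soft resistance of about 4 to 8 N there, then drags with about 3 to 6 N and does not sink by its own weight.
- slot_floor (a point): Nominal middle of the flat hard floor below the empty slot, 10 mm above the worktop; here the board stops, its top edge then 18 mm above the grey frame. Holder, frame and spring must not be pressed with more than 60 N by the board or the hand.
- cup: Pale blue espresso cup, 60 x 90 x 52 mm, left front; stays where it is. Origin: middle of its underside.
- plates: Stack of small off-white plates, 200 mm across, far left; stays where it is. Origin: middle of its underside.
- timer: Round grey and white kitchen timer, 62 x 57 mm, between the task's things; stays where it is. Origin: middle of its underside.
- tin: Food tin, 58 x 72 mm, by the right wall; stays where it is. Origin: middle of its underside.
- salt: Glass salt shaker, 44 x 90 mm, by the right wall, nearest the robot; stays where it is. Origin: middle of its underside.
- pepper: Glass pepper shaker, 44 x 90 mm, by the right wall; stays where it is. Origin: middle of its underside.
- teaspoon: Steel teaspoon, 130 mm, lying between rack and holder, nearest the robot; stays where it is. Origin: middle of its underside.

How it is judged:
By the outcome, as a careful person would: the job done as asked, in the order asked, and still so for the second after the job is handed in, with the robot touching nothing.
It also fails if it takes over 64 s, if anything falls off the work surface, if the arm or the gripper's body presses on something with over 40 N, if the wrist force passes 120 N, or if a joint passes its speed limit or range.

## Working session

There is one attempt and no reset: what is moved stays moved. The work goes in short steps, Python scripts to look and compute and a shell command to move; the robot and the scene stay as the last step left them, time stands still between calls to the robot, and variables do not carry over. Pictures are saved under pics/ and viewed, at most 10 in all, crops included, and the job is handed in when it is done.

```bash
mkdir -p pics; ls; cat > h.py <<'E'
import numpy as np,cv2
from rig import *
def grab(n,f=None):
    p=camera_params(n); im,d=get_image(n)
    if f: cv2.imwrite('pics/'+f,im[:,:,::-1])
    return im,d,p
def cloud(d,p):
    h,w=d.shape; u,v=np.meshgrid(np.arange(w),np.arange(h))
    n=cv2.undistortPoints(np.stack([u,v],-1).reshape(-1,1,2).astype(np.float64),np.array(p['mtx']),np.array(p['dist_coeffs'])).reshape(h,w,2)
    P=np.dstack([n[...,0]*d,n[...,1]*d,d]); E=np.array(p['extrinsics'])
    W=P@E[:3,:3].T+E[:3,3]; W[d<=0]=np.nan
    return W
E
python3 - <<'E'
from h import *
print(tip_extent,observe())
for n in('scene','side','wrist'):
    im,d,p=grab(n,n+'0.png'); np.savez(n+'0.npz',im=im,W=cloud(d,p)); print(n,np.round(p['extrinsics'],3).tolist())
a=[cv2.imread(f'pics/{n}0.png') for n in('scene','side')]
E
```

```text
pics
0.1734 {'time_s': 0.0, 'q': array([ 5.25799500e+01,  2.18438059e+01,  7.43844173e+01, -6.45204266e-04,
        8.38598010e+01, -1.23346531e+01]), 'qvel': array([-0.06353438,  0.05978759,  0.05384439,  0.08059364,  0.08021547,
       -0.07910724]), 'joint_efforts': array([-3.81824328e-03, -4.48453581e+01, -2.31269735e+01, -4.02430151e-04,
        4.89245489e-03,  1.35584301e-05]), 'position': array([0.23315541, 0.49809869, 0.40408718]), 'tool_rot': array([[-9.05677254e-01,  4.23966811e-01, -9.24653506e-04],
       [ 4.23967701e-01,  9.05676478e-01, -1.22694539e-03],
       [ 3.17252807e-04, -1.50323975e-03, -9.99998820e-01]]), 'ft_force': array([-0.56944674, -0.72344817, -0.12301367]), 'wrist_torque': array([ 0.01701668, -0.00404145, -0.06656848]), 'gripper_force': 0.0, 'grip_width': 0.08561103245460189}
scene [[-0.218, -0.642, 0.735, -0.371], [-0.976, 0.138, -0.17, 0.28], [0.008, -0.754, -0.657, 0.858], [0.0, 0.0, 0.0, 1.0]]
side [[0.038, -0.862, 0.505, -0.212], [-0.999, -0.03, 0.023, 0.05], [-0.005, -0.506, -0.863, 1.329], [0.0, 0.0, 0.0, 1.0]]
wrist [[0.425, 0.869, 0.252, 0.169], [0.905, -0.407, -0.12, 0.529], [-0.002, 0.279, -0.96, 0.374], [0.0, 0.0, 0.0, 1.0]]
```

View pics/scene0.png

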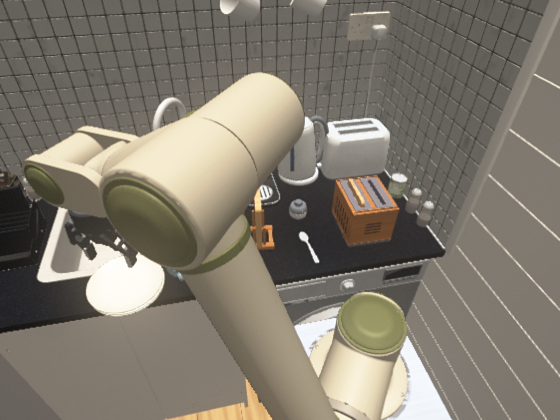

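View pics/side0.png

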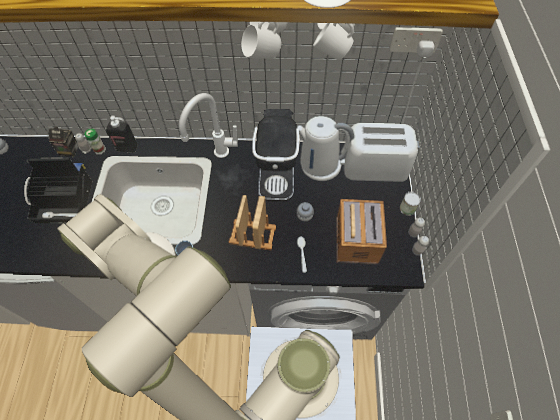

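The side view shows the rack at about (253,228) with two boards at (243,215) and (260,220). The holder is at (362,230), with the twin in its left slot (351,220) and the empty slot on the right (375,222).

```bash
python3 - <<'E'
from h import *
z=np.load('side0.npz'); W=z['W']; im=z['im']
def rect(m,name):
    P=W[m]; P=P[np.isfinite(P).all(1)]
    r=cv2.minAreaRect((P[:,:2]*1000).astype(np.float32)); print(name,len(P),np.round(r[0],1),np.round(r[1],1),round(r[2],1),'z',np.round(np.nanpercentile(P[:,2],[2,50,98]),4))
vv,uu=np.mgrid[:420,:560]
H=(uu>325)&(uu<395)&(vv>190)&(vv<270); R=(uu>225)&(uu<285)&(vv>185)&(vv<255)
Z=W[...,2]
rect(H&(Z>.135)&(Z<.147),'holder top'); rect(H&(Z>.152)&(Z<.17),'twin')
rect(R&(Z>.01)&(Z<.05),'rack low')
# boards: connected comps above 110
n,l,s,c=cv2.connectedComponentsWithStats((R&(Z>.11)&(Z<.2)).astype(np.uint8))
for i in range(1,n):
    if s[i,4]>15:
        m=l==i; rect(m,f'board{i} {c[i]}'); zt=np.nanmax(Z[m]); rect(m&(Z>zt-.008),' top'); rect(m&(Z<.14),' low')
cv2.imwrite('pics/crop1.png',cv2.resize(np.hstack([im[180:270,215:305],im[180:270,320:410]])[:,:,::-1],None,fx=4,fy=4,interpolation=cv2.INTER_CUBIC))
E
```

```text
holder top 1640 [ 459.6 -190. ] [138.5 171.3] 89.4 z [0.1356 0.1414 0.1464]
twin 111 [ 459.9 -156.1] [ 11.1 116. ] 88.6 z [0.1536 0.1595 0.1648]
rack low 808 [547.  157.5] [152.5 277.2] 79.2 z [0.0129 0.0255 0.0475]
board1 [241.218107   214.95061728] 243 [472.6 201.2] [ 11.8 118.8] 82.0 z [0.1129 0.1631 0.1778]
 top 78 [471.5 201.6] [ 10.3 109.6] 82.3 z [0.1718 0.1741 0.1784]
 low 70 [472.1 196.6] [ 10.2 118. ] 77.2 z [0.1106 0.1247 0.1396]
board2 [258.76060606 216.95151515] 330 [466.1 143.4] [ 18.  122.9] 82.6 z [0.1138 0.1789 0.1885]
 top 130 [462.4 144.1] [ 17.6 106.7] 82.2 z [0.1819 0.1843 0.1891]
 low 63 [464.  136.2] [ 16.8 122.2] 74.9 z [0.1104 0.1246 0.1397]
```

View pics/crop1.png

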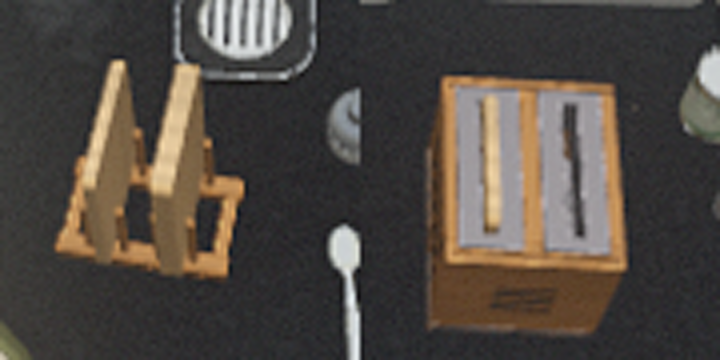

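The slim board is the left one, at about (472, 201) mm, and the holder's empty slot is nominally at (459, -225). I'll move above the slim board with the jaw half open.

```bash
python3 -m creep '[{"jaw":0,"travel":[30,-37,0],"roll":0.04},{"jaw":0,"travel":[60,-74,0],"roll":0.08},{"jaw":0,"travel":[90,-111,0],"roll":0.12},{"jaw":0,"travel":[120,-148,0],"roll":0.16},{"jaw":0,"travel":[150,-185,0],"roll":0.2},{"jaw":0,"travel":[180,-222,0],"roll":0.24},{"jaw":0,"travel":[210,-260,0],"roll":0.27},{"jaw":0,"travel":[230,-285,0],"roll":0.3},{"jaw":0,"travel":[239,-297,0],"roll":0.302},{"jaw":0,"travel":[239,-297,0],"roll":0.302},{"jaw":0,"travel":[239,-297,0],"roll":0.302}]' 60
python3 - <<'E'
from h import *
o=observe();print(o['position'],o['tool_rot'][:,1],o['grip_width'])
im,d,p=grab('wrist','w1.png'); np.savez('w1.npz',im=im,W=cloud(d,p)); W=cloud(d,p)
Z=W[...,2]
n,l,s,c=cv2.connectedComponentsWithStats(((Z>.1)&(Z<.195)).astype(np.uint8))
for i in range(1,n):
    if s[i,4]<150: continue
    m=l==i;P=W[m]
    zt=np.percentile(P[:,2],98)
    for nm,mm in(('top',m&(Z>zt-.006)),('low',m&(Z<zt-.03))):
        Q=W[mm]
        if len(Q)<20: continue
        r=cv2.minAreaRect((Q[:,:2]*1000).astype(np.float32));print(i,np.round(c[i]),nm,len(Q),np.round(r[0],1),np.round(r[1],1),round(r[2],1),zt)
E
```

```text
time_s: 1.25
position: [0.4716, 0.2018, 0.4046]
tool_rot: [[-0.991, 0.136, -0.001], [0.136, 0.991, 0.0], [0.001, 0.0, -1.0]]
ft_force: [0.1, 0.5, -0.0]
grip_width: 0.0428
gripper_force: 0.0
[0.47162837 0.20175402 0.40459081] [1.35507950e-01 9.90776238e-01 2.03240725e-04] 0.04281208625241021
1 [184. 203.] top 5040 [455.7 146.8] [18.1 98.8] 82.1 0.18539844876854406
1 [184. 203.] low 2236 [457.6 155.1] [108.3  17.3] 1.5 0.18539844876854406
2 [279. 219.] top 3085 [472.9 203.7] [ 10.  115.7] 82.4 0.1755292134160329
2 [279. 219.] low 59 [413.7 211.7] [9.7 0.2] 82.4 0.1755292134160329
```

View pics/w1.png

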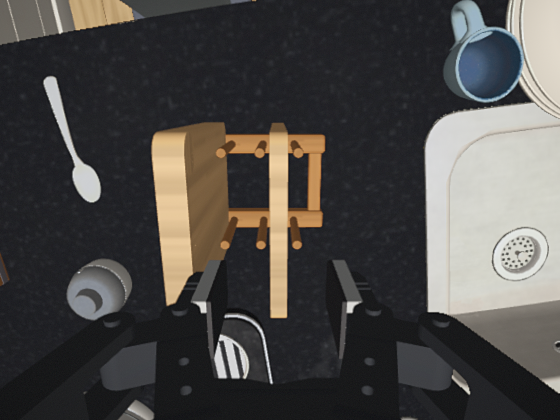

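The view shows the slim board's top edge centred at about (279,219), midway between the pads, with the thick board to its left. I'll descend and grip.

```bash
python3 -m creep '[{"jaw":0,"travel":[1,1.5,-30],"roll":0},{"jaw":0,"travel":[1,1.5,-60],"roll":0},{"jaw":0,"travel":[1,1.5,-80],"roll":0},{"jaw":0,"travel":[1,1.5,-93],"roll":0},{"jaw":0,"travel":[1,1.5,-93],"roll":0},{"jaw":1,"travel":[1,1.5,-93],"roll":0},{"jaw":1,"travel":[1,1.5,-93],"roll":0},{"jaw":1,"travel":[1,1.5,-93],"roll":0},{"jaw":1,"travel":[1,1.5,-93],"roll":0},{"jaw":1,"travel":[1,1.5,-93],"roll":0},{"jaw":1,"travel":[1,1.5,-93],"roll":0}]' 60
python3 -m creep '[{"jaw":1,"travel":[0,0,2],"roll":0},{"jaw":1,"travel":[0,0,5],"roll":0},{"jaw":1,"travel":[0,0,10],"roll":0},{"jaw":1,"travel":[0,0,20],"roll":0},{"jaw":1,"travel":[0,0,40],"roll":0},{"jaw":1,"travel":[0,0,60],"roll":0},{"jaw":1,"travel":[0,0,60],"roll":0}]'
```

```text
time_s: 2.4
position: [0.4731, 0.2027, 0.3127]
tool_rot: [[-0.991, 0.135, 0.002], [0.135, 0.991, 0.001], [-0.001, 0.001, -1.0]]
ft_force: [-1.8, 0.8, 5.8]
grip_width: 0.0096
gripper_force: 59.6
time_s: 3.1
position: [0.4733, 0.2027, 0.3745]
tool_rot: [[-0.991, 0.135, 0.006], [0.135, 0.991, 0.001], [-0.005, 0.002, -1.0]]
ft_force: [0.3, -0.7, -3.7]
grip_width: 0.0094
gripper_force: 58.7
```

```bash
python3 -m creep '[{"jaw":1,"travel":[0,0,40],"roll":0},{"jaw":1,"travel":[0,0,80],"roll":0},{"jaw":1,"travel":[0,0,115],"roll":0},{"jaw":1,"travel":[0,-30,130],"roll":0},{"jaw":1,"travel":[-2,-70,130],"roll":0.03},{"jaw":1,"travel":[-4,-110,130],"roll":0.06},{"jaw":1,"travel":[-6,-150,130],"roll":0.09},{"jaw":1,"travel":[-8,-190,130],"roll":0.12},{"jaw":1,"travel":[-10,-230,130],"roll":0.12},{"jaw":1,"travel":[-12,-270,130],"roll":0.12},{"jaw":1,"travel":[-12,-310,130],"roll":0.12},{"jaw":1,"travel":[-12,-330,130],"roll":0.12}]'
python3 -m creep '[{"jaw":1,"travel":[0,0,0],"roll":0},{"jaw":1,"travel":[0,0,0],"roll":0},{"jaw":1,"travel":[0,0,0],"roll":0}]'
python3 - <<'E'
from h import *
o=observe();print(o['position'])
im,d,p=grab('wrist','w2.png'); W=cloud(d,p); np.savez('w2.npz',im=im,W=W)
E
```

```text
time_s: 4.3
position: [0.461, -0.1302, 0.5007]
tool_rot: [[-1.0, 0.018, -0.001], [0.018, 1.0, 0.0], [0.001, 0.0, -1.0]]
ft_force: [0.4, 1.2, -2.2]
grip_width: 0.0093
gripper_force: 59.5
time_s: 4.6
position: [0.4612, -0.1266, 0.5015]
tool_rot: [[-1.0, 0.015, -0.0], [0.015, 1.0, 0.0], [0.0, 0.0, -1.0]]
ft_force: [-0.4, -0.4, -2.0]
grip_width: 0.009
gripper_force: 59.5
[ 0.46116257 -0.12656828  0.50149054]
```

View pics/w2.png

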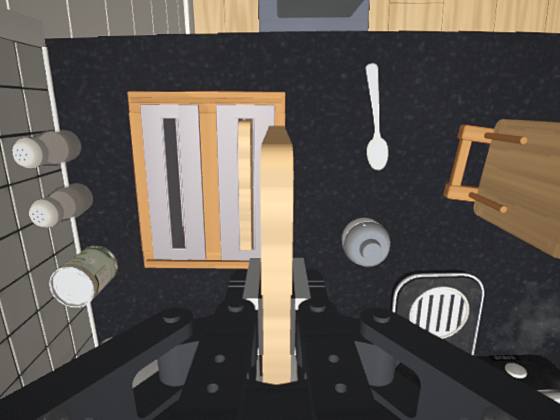

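The picture shows the empty slot as a dark strip at u 163–186, v 117–249, inside its grey frame. The held board spans v 128–385 at u about 277. Next I'll measure both.

```bash
cat >> h.py <<'E'
def ray(uv,p,z):
    n=cv2.undistortPoints(np.array(uv,float).reshape(-1,1,2),np.array(p['mtx']),np.array(p['dist_coeffs'])).reshape(-1,2)
    E=np.array(p['extrinsics']);D=np.c_[n,np.ones(len(n))]@E[:3,:3].T
    return E[:3,3]+D*((z-E[2,3])/D[:,2:])
E
python3 - <<'E'
from h import *
z=np.load('w2.npz');im=z['im'];W=z['W'];p=camera_params('wrist')
def rr(P,n):
    r=cv2.minAreaRect((P[:,:2]*1000).astype(np.float32));print(n,len(P),np.round(r[0],1),np.round(r[1],1),round(r[2],2))
g=im.max(2); roi=np.zeros(g.shape,bool); roi[105:258,152:196]=1
n,l,s,c=cv2.connectedComponentsWithStats((roi&(g<120)).astype(np.uint8)); i=1+s[1:,4].argmax(); print(s[i])
v,u=np.nonzero(l==i); P=ray(np.c_[u,v],p,.142); rr(P,'slot')
# edges: left/right mean u per row
for side in(min,max):
    e=np.array([[side(u[v==r]),r] for r in range(v.min()+8,v.max()-8)]); Q=ray(e,p,.142); k=np.polyfit(Q[:,0],Q[:,1],1); print('edge y@.46',np.polyval(k,.46),'deg',np.degrees(np.arctan(k[0])))
roi[:]=0; roi[95:262,138:208]=1
fr=roi&(g>140)&(im.max(2).astype(int)-im.min(2)<30); v,u=np.nonzero(fr); rr(ray(np.c_[u,v],p,.142),'frame')
roi[:]=0; roi[110:258,232:256]=1; tw=roi&((im[...,0].astype(int)-im[...,2])>40)&(g>150); v,u=np.nonzero(tw); rr(ray(np.c_[u,v],p,.16),'twin')
# held board from depth
Z=W[...,2]; roi[:]=0; roi[125:390,258:296]=1
for lo,hi in((.20,.25),(.25,.30),(.30,.345),(.352,.375)):
    m=roi&(Z>lo)&(Z<hi)
    if m.sum()>20: rr(W[m],f'board z {lo}-{hi}'); 
print('zmin/max',np.nanpercentile(Z[roi],[1,99]))
m=roi&(Z>.352)&(Z<.375); Q=W[m]
if len(Q): print('top slope z/x deg',np.degrees(np.arctan(np.polyfit(Q[:,0],Q[:,2],1)[0])))
E
```

```text
[ 163  119   22  129 1518]
slot 1518 [ 458.7 -221.4] [ 12.4 122.3] 88.59
edge y@.46 -0.22708454331304956 deg -1.4416167143790768
edge y@.46 -0.2169774089364565 deg -0.9893804216026959
frame 6872 [ 459.1 -221.3] [ 51.8 147.2] 88.63
twin 1543 [ 458.4 -153.6] [ 11.2 116.5] 88.05
board z 0.2-0.25 31 [ 400.9 -124.8] [9.7 0.2] 89.16
board z 0.25-0.3 112 [ 401.  -124.8] [9.9 0.3] 89.34
board z 0.3-0.345 332 [ 425.8 -124.9] [15.5 49.7] 88.55
board z 0.352-0.375 7891 [ 444.3 -125.4] [13.5 86.1] 88.26
zmin/max [-0.00051821  0.40404445]
top slope z/x deg 1.958194853286208
```

```bash
python3 -m creep '[{"jaw":1,"travel":[0,-35,0],"roll":0},{"jaw":1,"travel":[-1,-70,0],"roll":-0.005},{"jaw":1,"travel":[-2,-90,0],"roll":-0.009},{"jaw":1,"travel":[-2,-95.5,0],"roll":-0.009},{"jaw":1,"travel":[-2,-95.5,-20],"roll":-0.009},{"jaw":1,"travel":[-2,-95.5,-40],"roll":-0.009},{"jaw":1,"travel":[-2,-95.5,-55],"roll":-0.009},{"jaw":1,"travel":[-2,-95.5,-62],"roll":-0.009},{"jaw":1,"travel":[-2,-95.5,-62],"roll":-0.009},{"jaw":1,"travel":[-2,-95.5,-62],"roll":-0.009},{"jaw":1,"travel":[-2,-95.5,-62],"roll":-0.009}]'
python3 - <<'E'
from h import *
im,d,p=grab('wrist'); W=cloud(d,p); np.savez('w3.npz',im=im,W=W)
im2,_,_=grab('scene')
cv2.imwrite('pics/w3.png',np.hstack([cv2.resize(im[60:360,130:430],(480,480)),cv2.resize(im2[150:270,320:400],(320,480),interpolation=cv2.INTER_CUBIC)])[:,:,::-1])
E
```

```text
time_s: 5.75
position: [0.4592, -0.2226, 0.4406]
tool_rot: [[-1.0, 0.024, 0.001], [0.024, 1.0, -0.001], [-0.001, -0.001, -1.0]]
ft_force: [0.1, -0.7, -2.1]
grip_width: 0.0096
gripper_force: 59.7
```

View pics/w3.png

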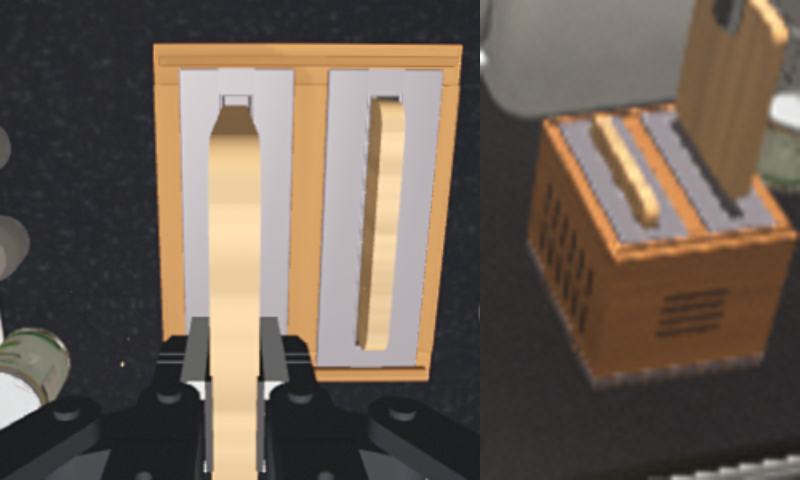

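The crop shows the slot end at (236,101), with the board's lower end centred on it (u 219–252). I'll lower it slowly.

```bash
python3 -m creep '[{"jaw":1,"travel":[0,0,-4],"roll":0},{"jaw":1,"travel":[0,0,-7],"roll":0},{"jaw":1,"travel":[0,0,-9],"roll":0},{"jaw":1,"travel":[0,0,-11],"roll":0},{"jaw":1,"travel":[0,0,-13],"roll":0},{"jaw":1,"travel":[0,0,-14],"roll":0},{"jaw":1,"travel":[0,0,-14],"roll":0}]'
```

```text
time_s: 6.55
position: [0.4592, -0.2229, 0.4256]
tool_rot: [[-1.0, 0.025, -0.0], [0.025, 1.0, 0.0], [0.0, 0.0, -1.0]]
ft_force: [-0.1, -0.3, -2.4]
grip_width: 0.0092
gripper_force: 59.8
```

```bash
python3 -m creep '[{"jaw":1,"travel":[0,0,-2],"roll":0},{"jaw":1,"travel":[0,0,-4],"roll":0},{"jaw":1,"travel":[0,0,-6],"roll":0},{"jaw":1,"travel":[0,0,-8],"roll":0},{"jaw":1,"travel":[0,0,-9],"roll":0},{"jaw":1,"travel":[0,0,-9],"roll":0}]'
```

```text
time_s: 7.15
position: [0.4592, -0.2229, 0.4165]
tool_rot: [[-1.0, 0.025, -0.0], [0.025, 1.0, 0.0], [0.0, 0.0, -1.0]]
ft_force: [-0.2, -0.6, -2.6]
grip_width: 0.0094
gripper_force: 59.8
```

```bash
python3 -m creep '[{"jaw":1,"travel":[0,0,-2],"roll":0},{"jaw":1,"travel":[0,0,-4],"roll":0},{"jaw":1,"travel":[0,0,-6],"roll":0},{"jaw":1,"travel":[0,0,-8],"roll":0},{"jaw":1,"travel":[0,0,-10],"roll":0},{"jaw":1,"travel":[0,0,-10],"roll":0}]'
```

```text
time_s: 7.75
position: [0.4592, -0.223, 0.4068]
tool_rot: [[-1.0, 0.025, 0.0], [0.025, 1.0, -0.001], [-0.0, -0.0, -1.0]]
ft_force: [0.3, -1.4, -1.2]
grip_width: 0.0093
gripper_force: 60.0
```

```bash
python3 -m creep '[{"jaw":1,"travel":[0,0,-2],"roll":0},{"jaw":1,"travel":[0,0,-4],"roll":0},{"jaw":1,"travel":[0,0,-6],"roll":0},{"jaw":1,"travel":[0,0,-8],"roll":0},{"jaw":1,"travel":[0,0,-10],"roll":0},{"jaw":1,"travel":[0,0,-12],"roll":0}]'
```

```text
time_s: 8.35
position: [0.4592, -0.223, 0.3946]
tool_rot: [[-1.0, 0.025, 0.0], [0.025, 1.0, -0.0], [-0.0, -0.0, -1.0]]
ft_force: [0.7, -0.7, 3.8]
grip_width: 0.0096
gripper_force: 60.6
```

```bash
python3 -m creep '[{"jaw":1,"travel":[0,0,-3],"roll":0},{"jaw":1,"travel":[0,0,-6],"roll":0},{"jaw":1,"travel":[0,0,-9],"roll":0},{"jaw":1,"travel":[0,0,-12],"roll":0},{"jaw":1,"travel":[0,0,-16],"roll":0},{"jaw":1,"travel":[0,0,-20],"roll":0},{"jaw":1,"travel":[0,0,-24],"roll":0},{"jaw":1,"travel":[0,0,-28],"roll":0},{"jaw":1,"travel":[0,0,-32],"roll":0}]'
```

```text
time_s: 9.25
position: [0.4592, -0.2229, 0.3624]
tool_rot: [[-1.0, 0.025, 0.0], [0.025, 1.0, -0.0], [-0.0, -0.0, -1.0]]
ft_force: [-0.3, -2.2, 3.9]
grip_width: 0.0094
gripper_force: 60.7
```

```bash
python3 -m creep '[{"jaw":1,"travel":[0,0,-4],"roll":0},{"jaw":1,"travel":[0,0,-8],"roll":0},{"jaw":1,"travel":[0,0,-12],"roll":0},{"jaw":1,"travel":[0,0,-16],"roll":0},{"jaw":1,"travel":[0,0,-20],"roll":0},{"jaw":1,"travel":[0,0,-24],"roll":0},{"jaw":1,"travel":[0,0,-28],"roll":0},{"jaw":1,"travel":[0,0,-32],"roll":0},{"jaw":1,"travel":[0,0,-36],"roll":0}]'
```

```text
time_s: 10.15
position: [0.4592, -0.2229, 0.3264]
tool_rot: [[-1.0, 0.025, -0.0], [0.025, 1.0, -0.0], [0.0, -0.0, -1.0]]
ft_force: [-0.0, -3.1, 3.2]
grip_width: 0.0091
gripper_force: 60.7
```

```bash
python3 -m creep '[{"jaw":0.3,"travel":[0,0,0],"roll":0},{"jaw":0.3,"travel":[0,0,0],"roll":0},{"jaw":0.3,"travel":[0,0,0],"roll":0},{"jaw":0.3,"travel":[0,0,0],"roll":0},{"jaw":0.3,"travel":[0,0,15],"roll":0},{"jaw":0.3,"travel":[0,0,35],"roll":0},{"jaw":0.3,"travel":[0,0,55],"roll":0},{"jaw":1,"travel":[0,0,55],"roll":0},{"jaw":1,"travel":[0,0,55],"roll":0},{"jaw":1,"travel":[0,0,55],"roll":0},{"jaw":1,"travel":[0,0,55],"roll":0},{"jaw":1,"travel":[0,0,55],"roll":0}]' 40
python3 - <<'E'
from h import *
im2,d,p=grab('side');W=cloud(d,p);Z=W[...,2]
vv,uu=np.mgrid[:420,:560];H=(uu>325)&(uu<395)&(vv>180)&(vv<270)
m=H&(Z>.152)&(Z<.2)&(W[...,1]<-.195)&(W[...,1]>-.25);print(m.sum(),np.nanpercentile(Z[m],[5,50,95]) if m.sum() else '')
E
```

```text
time_s: 11.35
position: [0.4592, -0.2229, 0.3811]
tool_rot: [[-1.0, 0.025, -0.001], [0.025, 1.0, 0.001], [0.001, 0.001, -1.0]]
ft_force: [0.0, -0.5, 1.1]
grip_width: -0.0
gripper_force: 0.0
112 [0.15404285 0.1812171  0.19048596]
```

```bash
python3 -m creep '[{"jaw":1,"travel":[0,0,-6],"roll":0},{"jaw":1,"travel":[0,0,-12],"roll":0},{"jaw":1,"travel":[0,0,-16],"roll":0},{"jaw":1,"travel":[0,0,-19],"roll":0},{"jaw":1,"travel":[0,0,-22],"roll":0},{"jaw":1,"travel":[0,0,-25],"roll":0},{"jaw":1,"travel":[0,0,-28],"roll":0},{"jaw":1,"travel":[0,0,-28],"roll":0}]'
```

```text
time_s: 12.2
position: [0.4591, -0.2229, 0.3534]
tool_rot: [[-1.0, 0.025, -0.0], [0.025, 1.0, 0.0], [0.0, 0.0, -1.0]]
ft_force: [-0.8, -0.8, 0.1]
grip_width: -0.0004
gripper_force: 0.0
```

```bash
python3 -m creep '[{"jaw":1,"travel":[0,0,-2],"roll":0},{"jaw":1,"travel":[0,0,-4],"roll":0},{"jaw":1,"travel":[0,0,-6],"roll":0},{"jaw":1,"travel":[0,0,-8],"roll":0}]'
python3 - <<'E'
from h import *
im,d,p=grab('wrist'); im2,_,_=grab('scene')
cv2.imwrite('pics/w4.png',np.hstack([cv2.resize(im[60:360,130:430],(480,480)),cv2.resize(im2[150:270,320:400],(320,480),interpolation=cv2.INTER_CUBIC)])[:,:,::-1])
E
```

```text
time_s: 12.6
position: [0.4592, -0.2229, 0.3456]
tool_rot: [[-1.0, 0.025, 0.0], [0.025, 1.0, -0.0], [-0.0, -0.0, -1.0]]
ft_force: [-0.9, 0.6, 2.3]
grip_width: 0.0001
gripper_force: 1.5
```

View pics/w4.png

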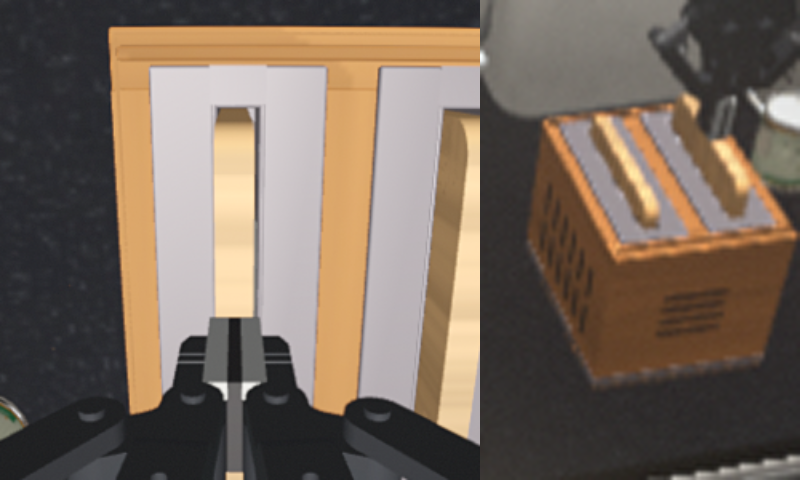

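The board stands in the slot with the fingertips on its top edge (crop (233,320)). I'll press on.

```bash
python3 -m creep '[{"jaw":1,"travel":[0,0,-2],"roll":0},{"jaw":1,"travel":[0,0,-4],"roll":0},{"jaw":1,"travel":[0,0,-6],"roll":0},{"jaw":1,"travel":[0,0,-8],"roll":0}]'; python3 -m creep '[{"jaw":1,"travel":[0,0,-1],"roll":0},{"jaw":1,"travel":[0,0,-2],"roll":0}]'
```

```text
time_s: 13.1
position: [0.4592, -0.2229, 0.3376]
tool_rot: [[-1.0, 0.025, 0.0], [0.025, 1.0, -0.0], [-0.0, -0.0, -1.0]]
ft_force: [0.4, 0.8, 2.5]
grip_width: -0.0
gripper_force: 1.5
time_s: 13.3
position: [0.4592, -0.2229, 0.3356]
tool_rot: [[-1.0, 0.025, -0.0], [0.025, 1.0, 0.0], [0.0, 0.0, -1.0]]
ft_force: [-0.2, 0.2, 1.6]
grip_width: 0.0001
gripper_force: 1.4
```

```bash
for i in 1 ; do python3 -m creep '[{"jaw":1,"travel":[0,0,-1],"roll":0},{"jaw":1,"travel":[0,0,-2],"roll":0}]'; python3 -m creep '[{"jaw":1,"travel":[0,0,-0.5],"roll":0},{"jaw":1,"travel":[0,0,-1],"roll":0}]'; done
python3 - <<'E'
from h import *
im2,d,p=grab('side');W=cloud(d,p);Z=W[...,2]
vv,uu=np.mgrid[:420,:560];H=(uu>325)&(uu<395)&(vv>180)&(vv<270)
for a,b in((-.25,-.195),(-.17,-.14)):
    m=H&(Z>.15)&(Z<.2)&(W[...,1]<b)&(W[...,1]>a)&(W[...,0]<.435)&(W[...,0]>.40);print(m.sum(),np.nanpercentile(Z[m],[5,50,95]) if m.sum() else '')
E
```

```text
time_s: 13.5
position: [0.4592, -0.2229, 0.3337]
tool_rot: [[-1.0, 0.025, 0.0], [0.025, 1.0, -0.0], [-0.0, -0.0, -1.0]]
ft_force: [0.3, 0.2, 2.4]
grip_width: 0.0
gripper_force: 1.4
time_s: 13.7
position: [0.4591, -0.2228, 0.3334]
tool_rot: [[-1.0, 0.025, 0.0], [0.025, 1.0, -0.001], [-0.0, -0.001, -1.0]]
ft_force: [-3.3, 2.4, 12.5]
grip_width: 0.0003
gripper_force: 6.4
32 [0.15192846 0.15926018 0.16423266]
0
```

The force jumped at exactly the expected floor height. One more gentle half millimetre, then I'll retreat and check.

```bash
python3 -m creep '[{"jaw":1,"travel":[0,0,-0.4],"roll":0},{"jaw":1,"travel":[0,0,-0.4],"roll":0}]'; python3 -m creep '[{"jaw":1,"travel":[0,0,10],"roll":0},{"jaw":1,"travel":[0,0,40],"roll":0},{"jaw":1,"travel":[0,0,80],"roll":0},{"jaw":1,"travel":[0,0,120],"roll":0},{"jaw":1,"travel":[-20,40,150],"roll":0},{"jaw":1,"travel":[-20,70,150],"roll":0},{"jaw":1,"travel":[-20,70,150],"roll":0},{"jaw":1,"travel":[-20,70,150],"roll":0}]'
python3 - <<'E'
from h import *
im,d,p=grab('wrist'); W=cloud(d,p);Z=W[...,2]
for a,b in((-.245,-.195),(-.175,-.13)):
    m=(Z>.15)&(Z<.2)&(W[...,1]<b)&(W[...,1]>a)&(W[...,0]<.53)&(W[...,0]>.39);Q=W[m]
    print(len(Q),np.percentile(Q[:,2],[5,50,95]),'x',np.percentile(Q[:,0],[1,99]),'slope deg',np.degrees(np.polyfit(Q[:,0],Q[:,2],1)[0]))
im2,_,_=grab('side')
cv2.imwrite('pics/w5.png',np.hstack([cv2.resize(im,(480,360)),cv2.resize(im2[170:280,215:315],(320,360),interpolation=cv2.INTER_CUBIC)])[:,:,::-1])
E
```

```text
time_s: 13.95
position: [0.459, -0.2228, 0.3334]
tool_rot: [[-1.0, 0.025, 0.001], [0.025, 1.0, -0.001], [-0.001, -0.001, -1.0]]
ft_force: [-3.1, 2.2, 12.9]
grip_width: -0.0001
gripper_force: 6.2
time_s: 14.75
position: [0.4391, -0.1525, 0.4825]
tool_rot: [[-1.0, 0.024, 0.0], [0.024, 1.0, -0.0], [-0.0, -0.0, -1.0]]
ft_force: [0.2, -0.8, 0.3]
grip_width: -0.0005
gripper_force: 0.0
1868 [0.15257006 0.15998696 0.16135141] x [0.4003245  0.51505836] slope deg 0.37986482155089113
1307 [0.15688304 0.16021756 0.16135734] x [0.40126978 0.4929247 ] slope deg 1.2367777686669563
```

View pics/w5.png

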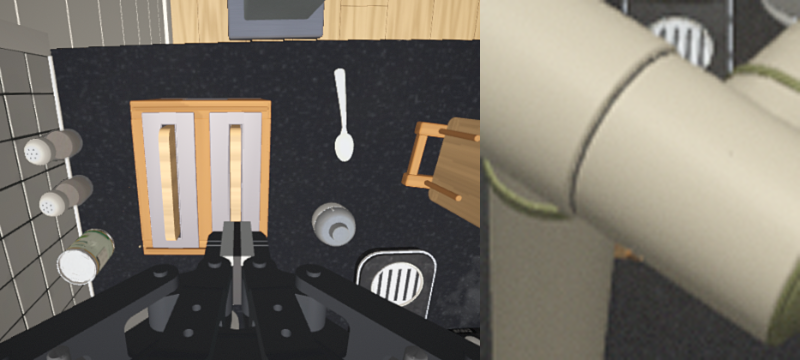

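Both boards stand at 160 mm (slots at (168,182) and (236,175)). The thick board is still in the rack and the other items in view are undisturbed, so I'm handing in.

```bash
python3 -c "
from rig import *
print(close_job())"
```

```text
the job is handed in; nothing more can be done
None
```

The slim board is fully home in the empty slot, its top edge level with its twin's at 160 mm; I never saw more than about 13 N at the wrist, and the job was handed in at about 15 s.

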